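# Set the dish fence to its index pin and lock it

### The arm

A 6-joint arm with a two-finger parallel gripper is mounted at the origin on the work surface. World frame = base frame: x ahead of the robot, y to its left, z up, the work surface at z = 0. Lengths are in mm, angles in rad, forces in N, time in s.
With the tool pointing down it reaches from about 250 to 775 mm from the base axis. Payload 4 kg.
Tool frame: the origin (TCP) lies between the finger pads; the fingertips stand 11 mm ahead of it and the grasp point (between the pads) lies 8 mm behind it (arm.tcp_to_tips is the distance from the TCP to the fingertips, in mm); z points along the fingers, y is the line along which they close (so a half turn about z gives the same grasp; the last joint's range is limited). The gripper opens to 94 mm and grips with 3 to 60 N. Pads are 16 mm wide; open, the fingers measure 119 mm over their backs; the gripper's body (75 mm by 177 mm) begins 78 mm behind the grasp point.
Start: joints at [1.012, 0.087, 1.371, -0, 1.684, -0.103], TCP at [242.111, 493.864, 216.506] pointing down, gripper open.
Joint ranges: [-3.1, 3.1], [-0.76, 2.03], [0.27, 2.55], [-1.08, 4.22], [0.17, 2.65], [-2.57, 2.57]. Speed limits (rad/s): [2.79, 2.79, 3.14, 3.14, 3.14, 3.14].

### API

Orientations are given as [roll, pitch, yaw] about the fixed x, y, z axes, in that order (R = Rz(yaw) Ry(pitch) Rx(roll)).
In Python, from workcell import sensors, imaging, arm gives the robot as it stands.
- The arm moves only by the tool step_arm, never from a script. Its argument "series" is a list of rows, each an object with "gripper": the opening, from 0 (shut) to 1 (fully open); "travel": the shift along the world's x, y, z in units of 30 mm (1.0 is 30 mm), a list of three; "roll": the turn about the world's z in units of 5 degrees (1.0 is 5 degrees). In form: [{"gripper": gripper, "travel": [x, y, z], "roll": roll}, ...]. A call has exactly 5 rows; each row shifts and turns the commanded pose from where the row before left it; what a row does not reach is not made up. A row lasts 1/8 s, in which the tool goes at most 62.5 mm and 10.7 degrees, less where a joint would pass 70% of its speed; a pose out of reach is approached as far as the arm can. A call is refused whole if a number of a shift passes 1 or a number of a turn 1, either way. A call with a gripper value outside its range is refused whole. The fingers move at their own pace and stop on an object; "squeeze" is the grip in N (left out, the last holds). Time passes only in rows, so rows that do not move let the fingers close, or fill a call up. It gives the time, the measured TCP pose, the force, the opening and the grip force at its end, in the units of the state.
- sensors.sense(): the state, without advancing time (a new reading comes with each control period).
- imaging.snapshot(name): name is "scene" or "top" or "wrist"; returns a dict with "image" (480x640x3 uint8, red, green, blue), "K" (3x3 intrinsics, pixels), "cam_to_world" (4x4, takes a point from camera to world coordinates). Camera axes: x right, y down, z forward; pixel columns grow to the right and rows downward; lengths in mm; the calibration is good to about 2 mm. A picture is of the moment at which its call begins. There is no depth.
- arm.hand_in(): hands the job in; it is judged then, once.
The state is a dict: "t": time; "joint_positions": joint angles; "qd": joint speeds; "tau": joint torques, N m; "eef_pos": TCP position; "tcp_rot": TCP orientation; "force": force on the tool from outside, world axes, zero at the start; "torque": the same for the moment, N m; "grip_width": opening from 0.0 (shut) to 1.0 (fully open); "gripper_force": force on a finger pad.
Only numpy, scipy, OpenCV 4.12 (cv2) and the standard library are available. Lean on these libraries where they do the work, as an engineer would, in place of code of your own. Each camera call takes 0.05 s, during which the arm holds its last target. There are 200 camera calls.

### The job

Slide the slotted steel fence along its two bolts until its upright face meets the sprung index pin that marks the new position: feel for the pin and press it only lightly, it must not be forced. Then, with the fence left touching the pin, push the clamp's lever down fully home to lock the fence, and let go. Leave the dish, the jar and the vial rack alone.

Things in the scene. Friction and masses are not known exactly. Their poses are not given: they have to be found in the camera images.
- plate: Aluminium fixture plate, fixed to the bench, 200 (x) x 320 (y) x 12 mm. Origin on the bench; its y axis is the sliding direction (towards the index block), z up. Top face 12 mm above the origin. Two fixed 8 mm bolts stand in the fence's slots, at plate x +20, y -41 and +41 mm; their 16 mm heads (tops 16.5 mm above the plate) keep the foot from lifting.
- fence: Loose steel fence, about 0.6 kg: foot 80 (x) x 180 (y) x 8 mm lying on the plate, with two 10 mm wide slots along y, and at its +y end an upright wall 80 mm wide (x), 10 mm thick (y), top 63 mm above the foot's underside. Origin: centre of the foot's underside. Wall centre at x +5, y +85 mm. While the lever is up it slides along y with 3 to 7 N of friction. Pinch it across the wall from above.
- fence_face (a point): Point on the fence's flat front face (fence y = +90 mm), middle of the wall's width, 12 mm above the foot's underside: where the index pin meets it. Axes as the fence.
- index: Dark steel index block fixed on the plate in front of the fence, 50 (x) x 20 (y) x 22 mm high, origin at the centre of its underside, axes as the plate. A 14 mm steel set screw runs through it along y, 12 mm above the plate, and carries a 9 mm brass pin; the pin's tip stands 9 to 37 mm out of the block towards the fence, set differently each time and not measured: it has to be seen or felt.
- index_face (a point): Centre line of the pin where it leaves the block's face towards the fence (block y = -10 mm, 12 mm above the plate). The pin is sprung: about 1 N starts to press it in, 4 N presses it in fully (3 mm); more than 8 N on it is too much. The fence is in place when it touches the pin's tip and stays there.
- lever_pivot (a point): Middle of the clamp lever's pivot pin, fixed to the plate, 37 mm above the bench; axes as the plate. The pin runs along the plate's y; the handle points to the plate's -x and up: a steel bar 12 mm thick, then from 50 to 106 mm a black grip 16 mm thick. It sits in a dark steel fork, 42 mm wide (y), top 42 mm above the bench, reaching 39 mm from the pivot towards -x.
- lever_grip (a point): Point on the axis of the lever's handle, in the black grip, 75 mm from the pivot; moves with the lever.
- lever (a joint): Clamp lever angle in rad. 0 = wide open, handle 0.85 rad above level; grows as the handle goes down; 0.70 = fully home against its stop, handle 0.15 rad above level. From about 0.27 its steel cam rubs on the fence's foot and it gets stiffer. It stays where it is left. Pressing straight down on it 52 mm (level distance) from the pivot needs up to 15 to 20 N.
- dish: Glass Petri dish with lid, 94 mm across, 16 mm high, standing near the plate; not part of the job. Origin under its centre.
- jar: Small amber specimen jar with red lid, 56 mm across, 60 mm high; not part of the job. Origin under its centre.
- rack: White vial rack with four capped vials, 100 x 50 x 50 mm; not part of the job. Origin under its centre.
Not all that is in view belongs to the job. Several things have the shape of the fence; the one meant has the colours described above.

How it is judged (in metres and radians):
On the way, in this order (a step that is already met when the one before it is completed fails the run):
1. the fence presses the index pin lightly while the lever is still up (contact force between fence and index above 0.6 N and value of joint lever below 0.25 rad), for 0.15 s.
2. the lever is fully home and the fence still touches the pin (value of joint lever above 0.64 rad and contact force between fence and index above 0.3 N), for 0.2 s.
At the end, for the whole second after the job is handed in: The lever is fully home (above 0.64 rad), the fence touches the index pin (more than 0.3 N between them), square to the plate within 0.04 rad, flat on it and at rest (all of step 2 and angle between the y axis of fence and the y axis of plate, either way round below 0.04 rad and linear speed of fence below 0.01 m/s and angle between fence's own z axis and vertical below 0.04 rad).
It fails at once if the fence pushes the index pin with more than 8 N (contact force between fence and index above 8 N).
It fails at once if the robot pushes the index pin or its block with more than 8 N (contact force between any of the fingers, the arm and index above 8 N).
It fails at once if the dish, the jar or the vial rack is shifted by more than 15 mm (distance of any of dish, jar, rack from where it was at the start of the episode above 0.015 m).
It also fails if it takes over 69 s, if anything falls off the work surface, if the arm or the gripper's body presses on something with over 40 N, if the wrist force passes 120 N, or if a joint passes its speed limit or range.

## Working session

There is one attempt and no reset: what is moved stays moved. The work goes in short steps, Python scripts to look and compute and a tool call to move; the robot and the scene stay as the last step left them, time stands still between calls to the robot, and variables do not carry over. Pictures are saved under pics/ and viewed, at most 10 in all, crops included, and the job is handed in when it is done.

Besides the shell and the picture viewer there is one more tool, called after "Request:" as name(argument=value, ...) on one line, values as JSON. step_arm: Moves the arm, as the interface text tells. Its arguments: {"type":"object","properties":{"series":{"type":"array"},"squeeze":{"type":"number"}},"required":["series"]}

```bash
mkdir -p pics; cat > h.py <<'E'
import numpy as np, cv2
from workcell import sensors, imaging, arm
def snap(n,f):
    s=imaging.snapshot(n); cv2.imwrite(f'pics/{f}.png',s['image'][:,:,::-1]); np.savez(f'pics/{f}.npz',K=s['K'],T=s['cam_to_world']); return s
def load(f):
    d=np.load(f'pics/{f}.npz'); return d['K'],d['T']
def ray(f,u,v):
    K,T=load(f); d=T[:3,:3]@np.linalg.solve(K,[u,v,1.]); return T[:3,3],d/np.linalg.norm(d)
def onz(f,u,v,z):
    o,d=ray(f,u,v); return o+d*(z-o[2])/d[2]
def tri(*obs):
    A=np.zeros((3,3));b=np.zeros(3);R=[ray(*o) for o in obs]
    for o,d in R:
        P=np.eye(3)-np.outer(d,d);A+=P;b+=P@o
    p=np.linalg.solve(A,b); return p,[np.linalg.norm(np.cross(p-o,d)) for o,d in R]
def proj(f,p):
    K,T=load(f); c=np.linalg.inv(T)@np.append(p,1); q=K@c[:3]; return q[:2]/q[2]
E
python3 - <<'E'
from h import *
for n in('scene','top','wrist'):
    s=snap(n,n+'0'); print(n,s['cam_to_world'].round(2).tolist(),s['K'][0,0])
print(sensors.sense())
E
```

```text
scene [[-0.65, 0.44, -0.62, 1266.06], [0.76, 0.4, -0.51, 569.07], [0.02, -0.8, -0.6, 731.87], [0.0, 0.0, 0.0, 1.0]] 561.6682314709485
top [[-0.01, -0.98, 0.18, 351.24], [-1.0, 0.0, -0.02, 29.61], [0.02, -0.18, -0.98, 1173.19], [0.0, 0.0, 0.0, 1.0]] 456.1958480031
wrist [[0.44, 0.87, 0.24, 173.36], [0.9, -0.42, -0.12, 528.16], [-0.0, 0.26, -0.96, 384.03], [0.0, 0.0, 0.0, 1.0]] 334.5131116350239
{'t': 0.15, 'joint_positions': array([ 1.01187261e+00,  8.77994858e-02,  1.37186341e+00, -4.25864776e-06,
        1.68362323e+00, -1.03115832e-01]), 'qd': array([-0.00155184, -0.00173756, -0.00399277,  0.00130193,  0.00295891,
        0.00087265]), 'tau': array([ 1.98556503e-03, -3.40648127e+01, -3.02789712e+01,  7.19374884e-02,
        3.06146324e-02, -1.36747994e-04]), 'eef_pos': array([241.9049935 , 493.50332746, 215.58742391]), 'tcp_rot': array([-3.13990774e+00, -1.70104356e-04,  2.68578415e+00]), 'force': array([ 0.08108517, -0.62382584, -0.18795305]), 'torque': array([ 0.00034818,  0.00137815, -0.01507098]), 'gripper_force': 0.0, 'grip_width': 1.0033975143574707}
```

View pics/scene0.png

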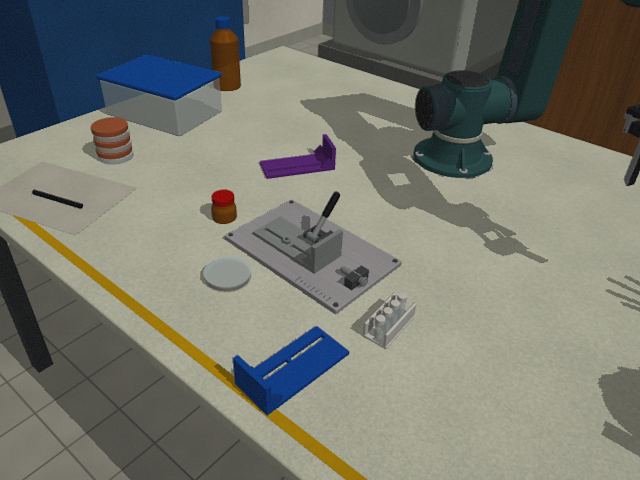

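View pics/top0.png

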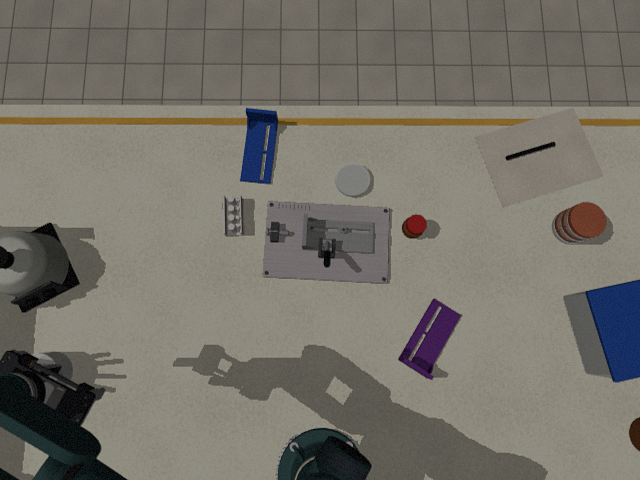

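The scene image shows three fence shapes: purple (300,160), blue (290,370), and grey steel on the plate (305,240). The steel one fits because it is on the plate with bolts, the index block at scene (355,278) and the lever grip at (328,207). In the top image the plate is at (328,242), the wall at about (308,232), and the index at (275,232). I'll confirm with an enlarged crop.

```bash
python3 - <<'E'
from h import *
a=cv2.imread('pics/top0.png')[195:290,255:400]; b=cv2.imread('pics/scene0.png')[185:315,215:410]
a=cv2.resize(a,(435,285),interpolation=cv2.INTER_CUBIC);a=cv2.resize(cv2.imread('pics/top0.png')[195:290,255:400],(725,475),interpolation=cv2.INTER_CUBIC)
cv2.imwrite('pics/c1.png',a)
cv2.imwrite('pics/c2.png',cv2.resize(b,(780,520),interpolation=cv2.INTER_CUBIC))
for u,v in((271,204),(387,210),(387,279),(267,273)): print(onz('top0',u,v,12).round(1))
E
```

```text
[663.3 128.7  12. ]
[ 646.8 -175.9   12. ]
[ 465.2 -169.9   12. ]
[481.6 136.5  12. ]
```

View pics/c1.png

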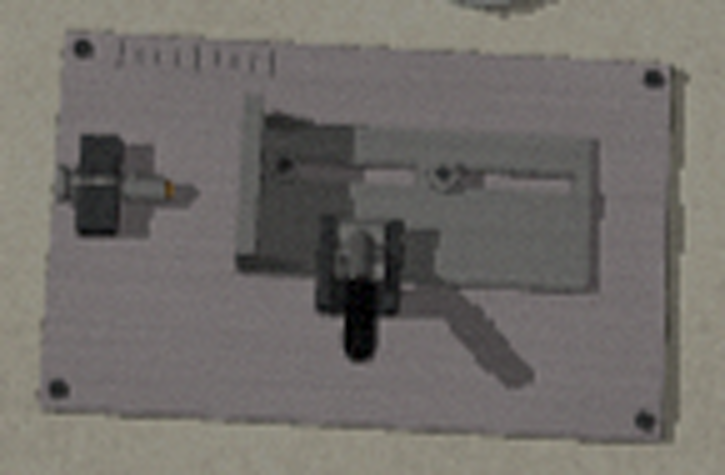

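View pics/c2.png

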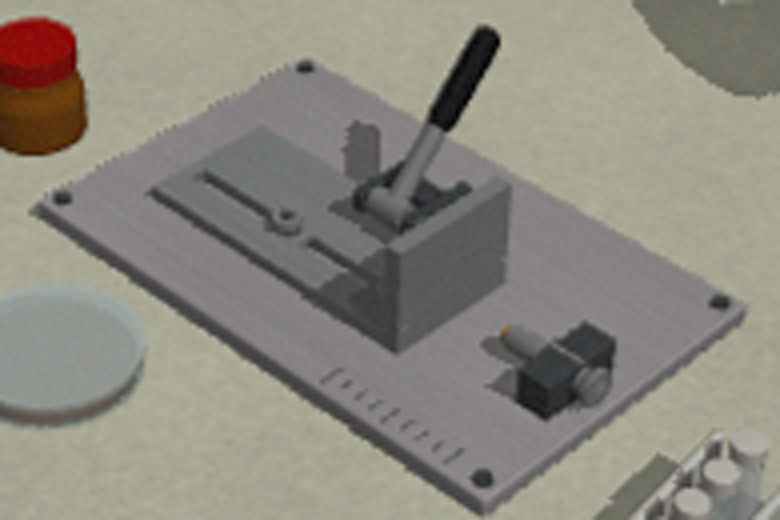

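The crops confirm it: a grey steel fence on grey bolts, with the brass pin tip at crop 1 (168,188). The wall's top is at crop 1 x 240–262, and the handle at (360,320) points to −x.

```bash
python3 - <<'E'
from h import *
t=lambda u,v:('top0',255+u/5,195+v/5)
s=lambda u,v:('scene0',215+u/4,185+v/4)
for n,a,b in(('pin tip',t(168,188),s(505,333)),('wall front top R(+x)',t(247,95),s(397,249)),('wall front top -x',t(237,256),s(508,184)),('handle end',t(359,352),s(488,35)),('block top centre',t(100,185),s(567,352))):
    p,e=tri(a,b);print(n,p.round(1),np.round(e,1))
E
```

```text
pin tip [584.5  81.5  22.9] [0.1 0.1]
wall front top R(+x) [620.6  40.8  74.6] [0.4 0.4]
wall front top -x [540.6  45.5  71.1] [0.1 0.1]
handle end [488.  -12.  108.6] [0.5 0.5]
block top centre [583.9 116.8  30.9] [1. 1.]
```

Request:
step_arm(series=[{"gripper": 0.6,"travel": [1,-1,0],"roll": 1},{"gripper": 0.6,"travel": [1,-1,0],"roll": 1},{"gripper": 0.6,"travel": [1,-1,0],"roll": 1},{"gripper": 0.6,"travel": [1,-1,0],"roll": 1},{"gripper": 0.6,"travel": [1,-1,0],"roll": 0.6}])

```text
t: 0.78
eef_pos: [392.8, 342.7, 216.1]
tcp_rot: [-3.141, -0.0, 3.089]
force: [0.3, -0.4, -0.2]
grip_width: 0.598
gripper_force: 0.0
```

Request:
step_arm(series=[{"gripper": 0.6,"travel": [1,-1,0],"roll": 0},{"gripper": 0.6,"travel": [1,-1,0],"roll": 0},{"gripper": 0.6,"travel": [1,-1,0],"roll": 0},{"gripper": 0.6,"travel": [0.7,-1,0],"roll": 0},{"gripper": 0.6,"travel": [0,-1,0],"roll": 0}])

```text
t: 1.4
eef_pos: [504.0, 192.4, 215.4]
tcp_rot: [-3.141, -0.001, 3.086]
force: [1.2, 0.1, 0.3]
grip_width: 0.601
gripper_force: 0.0
```

Request:
step_arm(series=[{"gripper": 0.6,"travel": [0.6,-1,0],"roll": 0},{"gripper": 0.6,"travel": [0.6,-1,0],"roll": 0},{"gripper": 0.6,"travel": [0.7,-1,0],"roll": 0},{"gripper": 0.6,"travel": [0.6,-1,0],"roll": 0},{"gripper": 0.6,"travel": [0,-0.9,0],"roll": 0}])

```text
t: 2.02
eef_pos: [578.7, 45.6, 215.4]
tcp_rot: [-3.142, -0.001, 3.087]
force: [0.4, -0.3, 0.1]
grip_width: 0.597
gripper_force: 0.0
```

```bash
python3 - <<'E'
from h import *
s=snap('wrist','w1'); print(s['cam_to_world'].round(2).tolist()); print(sensors.sense()['eef_pos'])
cv2.imwrite('pics/w1b.png',cv2.resize(s['image'][:,:,::-1],(800,600),interpolation=cv2.INTER_CUBIC))
E
```

```text
[[0.05, 0.96, 0.26, 502.59], [1.0, -0.05, -0.01, 50.51], [-0.0, 0.26, -0.96, 384.09], [0.0, 0.0, 0.0, 1.0]]
[578.35693787  42.39888866 215.5369362 ]
```

View pics/w1b.png

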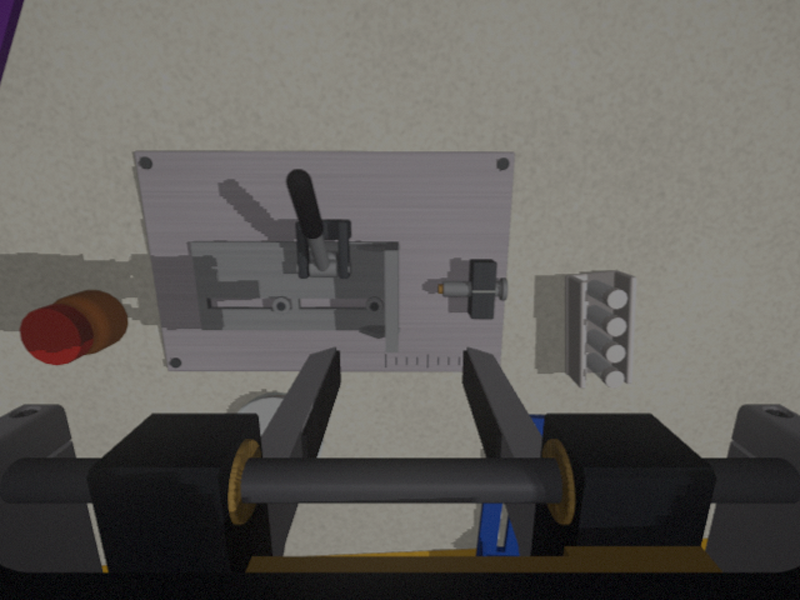

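The wrist view, at 800 px scale, shows the wall top at x 386–398, v 250–352. The pin tip is at (436,288), the block at (482,289), the handle end at (297,178) and the fork at (325,250).

```bash
python3 - <<'E'
from h import *
w=lambda u,v:('w1',u*.8,v*.8)
t=lambda u,v:('top0',255+u/5,195+v/5)
s=lambda u,v:('scene0',215+u/4,185+v/4)
for n,*o in(('pin tip',w(436,288),t(168,188),s(505,333)),('wall front +x',w(398.5,352),t(247,95),s(397,249)),('wall front -x',w(398.5,250),t(237,256),s(508,184)),('handle',w(298,178),t(359,352),s(488,35))):
    p,e=tri(*o);print(n,p.round(1),np.round(e,1))
for q in((398.5,250),(398.5,352),(386,250),(386,352)): print(onz(*w(*q),75).round(1))
print(onz(*w(436,288),24))
for q in((297,275),(350,277),(349,222),(299,222)): print('fork',onz(*w(*q),42).round(1))
for q in((135,152),(514,152),(499,371),(164,371)): print('plate',onz(*w(*q),12).round(1))
E
```

```text
pin tip [584.   79.8  21.7] [2.7 2.  1. ]
wall front +x [621.1  41.4  75.3] [0.9 1.  0.3]
wall front -x [541.3  46.   71.7] [1.  0.9 0.1]
handle [488.3 -12.5 108.8] [1.3 0.1 1.2]
[541.7  46.5  75. ]
[621.9  42.   75. ]
[541.2  37.3  75. ]
[621.4  32.2  75. ]
[583.33360136  76.93003806  24.        ]
fork [562.1 -39.2  42. ]
fork [566.1   4.6  42. ]
fork [521.4   7.6  42. ]
fork [519.2 -32.5  42. ]
plate [ 456.1 -170.1   12. ]
plate [473.1 146.7  12. ]
plate [670.8 135.7  12. ]
plate [ 653.6 -185.9   12. ]
```

Request:
step_arm(series=[{"gripper": 0.6,"travel": [0.06,-0.1,-1],"roll": 0},{"gripper": 0.6,"travel": [0,0,-1],"roll": 0},{"gripper": 0.6,"travel": [0,0,-1],"roll": 0},{"gripper": 0.6,"travel": [0,0,-1],"roll": 0},{"gripper": 0.6,"travel": [0,0,0],"roll": 0}])

```text
t: 2.7
eef_pos: [577.4, 44.4, 93.1]
tcp_rot: [3.142, -0.007, 3.087]
force: [-0.3, -0.6, 0.5]
grip_width: 0.6
gripper_force: 0.0
```

Request:
step_arm(series=[{"gripper": 0.6,"travel": [0,0,-0.5],"roll": 0},{"gripper": 0.6,"travel": [0,0,-0.5],"roll": 0},{"gripper": 0.6,"travel": [0,0,-0.25],"roll": 0},{"gripper": 0.6,"travel": [0,0,0],"roll": 0},{"gripper": 0.6,"travel": [0,0,0],"roll": 0}])

```text
t: 3.32
eef_pos: [580.3, 43.8, 59.5]
tcp_rot: [3.141, 0.001, 3.087]
force: [-0.1, -0.2, -0.0]
grip_width: 0.598
gripper_force: 0.0
```

Request:
step_arm(series=[{"gripper": 0.6,"travel": [0,-0.15,-0.1],"roll": 0},{"gripper": 0.6,"travel": [0,0,0],"roll": 0},{"gripper": 0.0,"travel": [0,0,0],"roll": 0},{"gripper": 0.0,"travel": [0,0,0],"roll": 0},{"gripper": 0.0,"travel": [0,0,0],"roll": 0}], squeeze=20)

```text
t: 3.95
eef_pos: [579.9, 39.4, 56.1]
tcp_rot: [3.141, 0.0, 3.087]
force: [0.3, -0.3, -0.1]
grip_width: 0.318
gripper_force: 0.0
```

Request:
step_arm(series=[{"gripper": 0.0,"travel": [0,0,0],"roll": 0},{"gripper": 0.0,"travel": [0,0,0],"roll": 0},{"gripper": 0.0,"travel": [0,0,0],"roll": 0},{"gripper": 0.0,"travel": [0,0,0],"roll": 0},{"gripper": 0.0,"travel": [0,0,0],"roll": 0}])

```text
t: 4.58
eef_pos: [579.9, 39.0, 56.0]
tcp_rot: [-3.141, -0.0, 3.087]
force: [-1.0, -1.3, 1.2]
grip_width: 0.11
gripper_force: 20.0
```

Request:
step_arm(series=[{"gripper": 0.0,"travel": [0.007,0.13,0],"roll": 0},{"gripper": 0.0,"travel": [0.007,0.13,0],"roll": 0},{"gripper": 0.0,"travel": [0.007,0.13,0],"roll": 0},{"gripper": 0.0,"travel": [0.007,0.13,0],"roll": 0},{"gripper": 0.0,"travel": [0.007,0.13,0],"roll": 0}])

```text
t: 5.2
eef_pos: [580.9, 59.1, 56.0]
tcp_rot: [-3.141, -0.0, 3.087]
force: [-0.4, -3.9, -0.3]
grip_width: 0.109
gripper_force: 20.0
```

Request:
step_arm(series=[{"gripper": 0.0,"travel": [0.003,0.05,0],"roll": 0},{"gripper": 0.0,"travel": [0.002,0.03,0],"roll": 0},{"gripper": 0.0,"travel": [0.001,0.02,0],"roll": 0},{"gripper": 0.0,"travel": [0.001,0.02,0],"roll": 0},{"gripper": 0.0,"travel": [0.001,0.02,0],"roll": 0}])

```text
t: 5.82
eef_pos: [581.2, 63.0, 56.0]
tcp_rot: [3.142, 0.0, 3.087]
force: [-0.4, -4.1, -0.2]
grip_width: 0.103
gripper_force: 20.0
```

```bash
python3 - <<'E'
from h import *
s=snap('wrist','w2'); print(sensors.sense()['eef_pos'],sensors.sense()['force'])
cv2.imwrite('pics/w2b.png',cv2.resize(s['image'][150:400,160:560,::-1],(800,500),interpolation=cv2.INTER_CUBIC))
E
```

```text
[581.20567518  63.08629527  56.00023933] [-0.97766114 -4.41247022  0.79138906]
```

View pics/w2b.png

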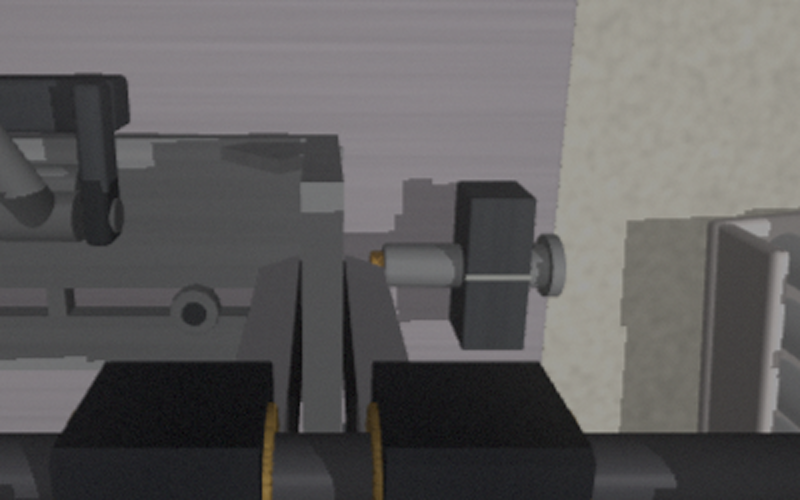

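The pin tip is now at crop (370,260), and the wall's front top edge at (342,160).

```bash
python3 - <<'E'
from h import *
print(onz('w2',345,279.7,24),onz('w2',160+342/2,150+160/2,75))
E
```

```text
[582.21143289  79.24647338  24.        ] [537.99405783  70.80024779  75.        ]
```

Request:
step_arm(series=[{"gripper": 0.0,"travel": [0.003,0.06,0],"roll": 0},{"gripper": 0.0,"travel": [0.003,0.06,0],"roll": 0},{"gripper": 0.0,"travel": [0.003,0.05,0],"roll": 0},{"gripper": 0.0,"travel": [0.002,0.03,0],"roll": 0},{"gripper": 0.0,"travel": [0.001,0.02,0],"roll": 0}])

```text
t: 6.5
eef_pos: [581.5, 69.7, 56.0]
tcp_rot: [3.142, -0.0, 3.087]
force: [-1.4, -4.1, 0.4]
grip_width: 0.106
gripper_force: 20.0
```

Request:
step_arm(series=[{"gripper": 0.0,"travel": [0.0005,0.01,0],"roll": 0},{"gripper": 0.0,"travel": [0.0005,0.01,0],"roll": 0},{"gripper": 0.0,"travel": [0,0.01,0],"roll": 0},{"gripper": 0.0,"travel": [0,0.01,0],"roll": 0},{"gripper": 0.0,"travel": [0,0.01,0],"roll": 0}])

```text
t: 7.12
eef_pos: [581.6, 71.2, 56.0]
tcp_rot: [3.142, 0.0, 3.087]
force: [0.6, -4.1, -1.1]
grip_width: 0.105
gripper_force: 20.0
```

Request:
step_arm(series=[{"gripper": 0.0,"travel": [0.0005,0.01,0],"roll": 0},{"gripper": 0.0,"travel": [0.0005,0.005,0],"roll": 0},{"gripper": 0.0,"travel": [0,0.005,0],"roll": 0},{"gripper": 0.0,"travel": [0,0.005,0],"roll": 0},{"gripper": 0.0,"travel": [0,0.005,0],"roll": 0}])

```text
t: 7.75
eef_pos: [581.6, 72.1, 56.0]
tcp_rot: [3.142, 0.0, 3.087]
force: [0.3, -4.3, 0.4]
grip_width: 0.106
gripper_force: 20.0
```

Request:
step_arm(series=[{"gripper": 0.0,"travel": [0.0005,0.005,0],"roll": 0},{"gripper": 0.0,"travel": [0.0005,0.005,0],"roll": 0},{"gripper": 0.0,"travel": [0,0.005,0],"roll": 0},{"gripper": 0.0,"travel": [0,0.005,0],"roll": 0},{"gripper": 0.0,"travel": [0,0.005,0],"roll": 0}])

```text
t: 8.38
eef_pos: [581.6, 72.8, 56.0]
tcp_rot: [3.141, -0.0, 3.087]
force: [0.0, -4.9, 0.3]
grip_width: 0.111
gripper_force: 20.0
```

Request:
step_arm(series=[{"gripper": 0.0,"travel": [0.0005,0.005,0],"roll": 0},{"gripper": 0.0,"travel": [0,0.005,0],"roll": 0},{"gripper": 0.0,"travel": [0,0.005,0],"roll": 0},{"gripper": 0.0,"travel": [0,0.005,0],"roll": 0},{"gripper": 0.0,"travel": [0,0,0],"roll": 0}])

```text
t: 9.0
eef_pos: [581.7, 73.3, 56.0]
tcp_rot: [-3.141, 0.0, 3.087]
force: [-0.1, -4.4, 0.4]
grip_width: 0.103
gripper_force: 20.0
```

Request:
step_arm(series=[{"gripper": 0.0,"travel": [0.0005,0.005,0],"roll": 0},{"gripper": 0.0,"travel": [0,0.005,0],"roll": 0},{"gripper": 0.0,"travel": [0,0.005,0],"roll": 0},{"gripper": 0.0,"travel": [0,0.005,0],"roll": 0},{"gripper": 0.0,"travel": [0,0,0],"roll": 0}])

```text
t: 9.62
eef_pos: [581.7, 73.7, 56.0]
tcp_rot: [-3.141, 0.0, 3.087]
force: [-0.2, -4.6, -0.2]
grip_width: 0.105
gripper_force: 20.0
```

Request:
step_arm(series=[{"gripper": 0.0,"travel": [0.0005,0.005,0],"roll": 0},{"gripper": 0.0,"travel": [0,0.005,0],"roll": 0},{"gripper": 0.0,"travel": [0,0.005,0],"roll": 0},{"gripper": 0.0,"travel": [0,0.005,0],"roll": 0},{"gripper": 0.0,"travel": [0,0,0],"roll": 0}])

```text
t: 10.25
eef_pos: [581.7, 74.1, 56.0]
tcp_rot: [-3.141, 0.0, 3.087]
force: [0.1, -7.7, 0.5]
grip_width: 0.107
gripper_force: 20.0
```

```bash
python3 - <<'E'
from h import *
F=[]
for i in range(6):
    s=snap('wrist','w3'); q=sensors.sense(); F.append(np.r_[q['force'],q['eef_pos'],q['t']])
print(np.array(F).round(1))
cv2.imwrite('pics/w3b.png',cv2.resize(s['image'][240:320,260:440,::-1],(720,320),interpolation=cv2.INTER_CUBIC))
E
```

```text
[[-4.000e-01 -5.800e+00  7.000e-01  5.817e+02  7.410e+01  5.600e+01
   1.030e+01]
 [-0.000e+00 -5.100e+00  5.000e-01  5.817e+02  7.410e+01  5.600e+01
   1.040e+01]
 [-5.000e-01 -5.500e+00  8.000e-01  5.817e+02  7.410e+01  5.600e+01
   1.040e+01]
 [ 2.000e-01 -6.100e+00  4.000e-01  5.817e+02  7.410e+01  5.600e+01
   1.040e+01]
 [ 2.000e-01 -5.000e+00  1.000e+00  5.817e+02  7.410e+01  5.600e+01
   1.050e+01]
 [ 2.000e-01 -5.700e+00  1.200e+00  5.817e+02  7.410e+01  5.600e+01
   1.060e+01]]
```

View pics/w3b.png

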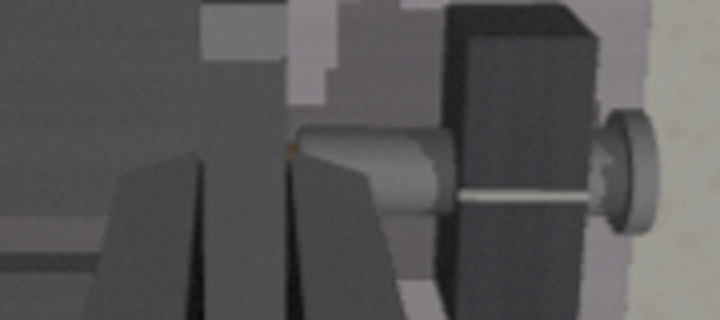

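The view agrees with contact: the pin tip at (290,150) meets the wall edge at x≈286. The force has risen from about 4.3 N to 5.5 N. I'll press about 0.8 mm further to confirm the spring.

Request:
step_arm(series=[{"gripper": 0.0,"travel": [0.0005,0.007,0],"roll": 0},{"gripper": 0.0,"travel": [0,0.007,0],"roll": 0},{"gripper": 0.0,"travel": [0,0.007,0],"roll": 0},{"gripper": 0.0,"travel": [0,0.006,0],"roll": 0},{"gripper": 0.0,"travel": [0,0,0],"roll": 0}])

```text
t: 11.18
eef_pos: [581.7, 74.7, 56.0]
tcp_rot: [-3.14, 0.0, 3.087]
force: [-0.3, -7.4, 0.2]
grip_width: 0.108
gripper_force: 20.0
```

```bash
cat > f.py <<'E'
from h import *
F=[]
for i in range(6):
    imaging.snapshot('wrist'); q=sensors.sense(); F.append(np.r_[q['force'],q['eef_pos'],q['t']])
print(np.mean(F,0).round(2),np.std(F,0).round(1)[:3])
E
python3 f.py
```

```text
[ 2.3000e-01 -6.0500e+00  3.2000e-01  5.8174e+02  7.4690e+01  5.6010e+01
  1.1350e+01] [0.7 0.5 0.7]
```

Request:
step_arm(series=[{"gripper": 0.0,"travel": [0,0.006,0],"roll": 0},{"gripper": 0.0,"travel": [0,0.006,0],"roll": 0},{"gripper": 0.0,"travel": [0,0,0],"roll": 0},{"gripper": 0.4,"travel": [0,0,0],"roll": 0},{"gripper": 0.4,"travel": [0,0,0],"roll": 0}])

```text
t: 12.1
eef_pos: [581.6, 77.2, 56.0]
tcp_rot: [3.139, -0.0, 3.088]
force: [-0.4, 0.2, -0.2]
grip_width: 0.282
gripper_force: 0.0
```

Request:
step_arm(series=[{"gripper": 0.4,"travel": [0,0,0],"roll": 0},{"gripper": 0.4,"travel": [0,0,0.3],"roll": 0},{"gripper": 0.4,"travel": [0,0,0.7],"roll": 0},{"gripper": 0.4,"travel": [0,0,1],"roll": 0},{"gripper": 0.4,"travel": [0,0,1],"roll": 0}])

```text
t: 12.72
eef_pos: [581.7, 76.1, 147.5]
tcp_rot: [3.141, 0.001, 3.087]
force: [-0.2, -0.3, 0.0]
grip_width: 0.403
gripper_force: 0.0
```

```bash
python3 - <<'E'
from h import *
s=snap('wrist','w4'); print(sensors.sense()['eef_pos'],sensors.sense()['force'])
cv2.imwrite('pics/w4b.png',cv2.resize(s['image'][120:360,110:430,::-1],(800,600),interpolation=cv2.INTER_CUBIC))
E
```

```text
[584.23149807  76.13757482 152.90923513] [0.90135177 0.85330647 2.06443355]
```

View pics/w4b.png

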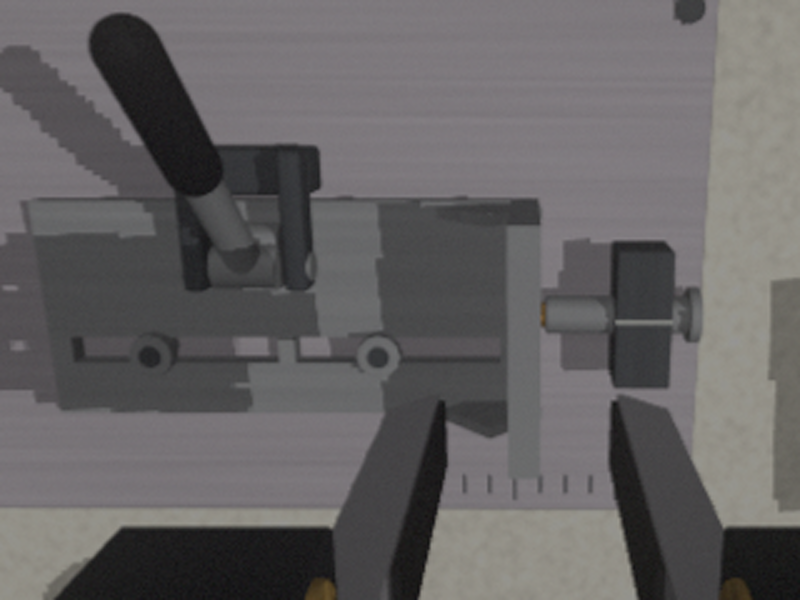

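The wall still meets the pin at crop (543,314), and the lever is up with its grip from (125,40) to (200,180). Now shut the fingers and go over the handle.

Request:
step_arm(series=[{"gripper": 0.0,"travel": [-0.6,-0.75,0],"roll": 0},{"gripper": 0.0,"travel": [-0.6,-0.75,0],"roll": 0},{"gripper": 0.0,"travel": [-0.6,-0.75,0],"roll": 0},{"gripper": 0.0,"travel": [-0.6,-0.75,0],"roll": 0},{"gripper": 0.0,"travel": [0,0,0],"roll": 0}])

```text
t: 13.4
eef_pos: [509.1, -15.0, 146.1]
tcp_rot: [3.141, 0.001, 3.085]
force: [0.4, -0.0, 0.3]
grip_width: 0.01
gripper_force: 0.0
```

```bash
python3 - <<'E'
from h import *
s=snap('wrist','w5'); s=snap('wrist','w5'); print(sensors.sense()['eef_pos'],sensors.sense()['force'],sensors.sense()['grip_width'])
w=lambda u,v:('w4',110+u*.4,120+v*.4)
for q in((175,160),(230,150),(185,270),(308,270)): print(onz(*w(*q),42).round(1))
print('handle end',onz(*w(125,45),117).round(1))
im=s['image']; m=(im.max(2)<25).astype(np.uint8)
cv2.imwrite('pics/w5b.png',im[100:480,100:540,::-1])
E
```

```text
[510.07251531 -13.90155295 146.16491475] [ 0.5245098  -0.11360467  0.42190193] 0.0032321832472971893
[521.7 -33.8  42. ]
[519.5 -15.6  42. ]
[558.  -36.4  42. ]
[560.1   4.7  42. ]
handle end [491.1  -9.5 117. ]
```

View pics/w5b.png

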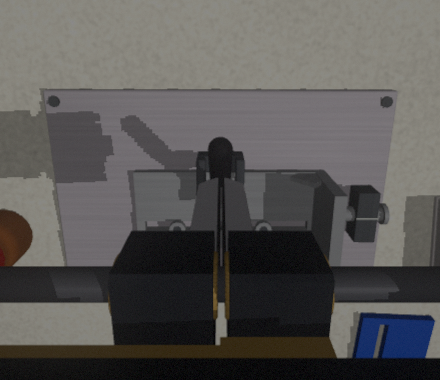

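The shut fingers, at (222,200), are centred over the handle at (220,150). Pressing down.

Request:
step_arm(series=[{"gripper": 0.0,"travel": [0,0,-0.3],"roll": 0},{"gripper": 0.0,"travel": [0,0,-0.3],"roll": 0},{"gripper": 0.0,"travel": [0,0,-0.3],"roll": 0},{"gripper": 0.0,"travel": [0,0,-0.2],"roll": 0},{"gripper": 0.0,"travel": [0,0,-0.2],"roll": 0}])

```text
t: 14.12
eef_pos: [509.8, -14.2, 106.6]
tcp_rot: [3.141, 0.0, 3.087]
force: [0.5, 0.4, 1.1]
grip_width: 0.008
gripper_force: 0.3
```

Request:
step_arm(series=[{"gripper": 0.0,"travel": [0,0,-0.2],"roll": 0},{"gripper": 0.0,"travel": [0,0,-0.2],"roll": 0},{"gripper": 0.0,"travel": [0,0,-0.2],"roll": 0},{"gripper": 0.0,"travel": [0,0,-0.2],"roll": 0},{"gripper": 0.0,"travel": [0,0,-0.2],"roll": 0}])

```text
t: 14.75
eef_pos: [510.3, -14.4, 78.7]
tcp_rot: [-3.141, 0.002, 3.087]
force: [-4.2, -0.3, 12.2]
grip_width: 0.004
gripper_force: 5.0
```

Request:
step_arm(series=[{"gripper": 0.0,"travel": [0,0,-0.1],"roll": 0},{"gripper": 0.0,"travel": [0,0,-0.1],"roll": 0},{"gripper": 0.0,"travel": [0,0,-0.1],"roll": 0},{"gripper": 0.0,"travel": [0,0,-0.05],"roll": 0},{"gripper": 0.0,"travel": [0,0,-0.05],"roll": 0}])

```text
t: 15.38
eef_pos: [509.3, -14.4, 67.2]
tcp_rot: [-3.141, -0.001, 3.087]
force: [-6.6, 0.1, 14.3]
grip_width: 0.006
gripper_force: 6.6
```

Request:
step_arm(series=[{"gripper": 0.0,"travel": [0,0,-0.03],"roll": 0},{"gripper": 0.0,"travel": [0,0,-0.03],"roll": 0},{"gripper": 0.0,"travel": [0,0,-0.03],"roll": 0},{"gripper": 0.0,"travel": [0,0,-0.03],"roll": 0},{"gripper": 0.0,"travel": [0,0,0],"roll": 0}])

```text
t: 16.0
eef_pos: [509.0, -14.4, 64.1]
tcp_rot: [-3.141, -0.001, 3.087]
force: [-7.3, 0.4, 15.3]
grip_width: 0.007
gripper_force: 7.0
```

Request:
step_arm(series=[{"gripper": 0.0,"travel": [0,0,-0.03],"roll": 0},{"gripper": 0.0,"travel": [0,0,-0.03],"roll": 0},{"gripper": 0.0,"travel": [0,0,-0.03],"roll": 0},{"gripper": 0.0,"travel": [0,0,-0.03],"roll": 0},{"gripper": 0.0,"travel": [0,0,0],"roll": 0}])

```text
t: 16.62
eef_pos: [509.2, -14.4, 63.7]
tcp_rot: [-3.141, -0.0, 3.087]
force: [-13.7, 0.9, 28.6]
grip_width: 0.001
gripper_force: 13.4
```

The force doubled while z stopped at 63.7, so the lever is on its stop. Lift off and check.

Request:
step_arm(series=[{"gripper": 0.0,"travel": [0,0,0],"roll": 0},{"gripper": 0.0,"travel": [0,0,0.3],"roll": 0},{"gripper": 0.0,"travel": [0,0,0.7],"roll": 0},{"gripper": 0.0,"travel": [0,0,1],"roll": 0},{"gripper": 0.0,"travel": [0,0,1],"roll": 0}])

```text
t: 17.25
eef_pos: [509.4, -14.1, 147.6]
tcp_rot: [3.141, -0.001, 3.087]
force: [0.7, -0.7, -0.5]
grip_width: 0.003
gripper_force: 0.0
```

Request:
step_arm(series=[{"gripper": 0.0,"travel": [0.5,0,0.5],"roll": 0},{"gripper": 0.0,"travel": [1,0,0],"roll": 0},{"gripper": 0.0,"travel": [1,0,0],"roll": 0},{"gripper": 0.0,"travel": [0,0,0],"roll": 0},{"gripper": 0.0,"travel": [0,0,0],"roll": 0}])

```text
t: 17.88
eef_pos: [583.9, -14.1, 161.9]
tcp_rot: [3.141, -0.002, 3.087]
force: [0.0, 0.0, 0.8]
grip_width: 0.005
gripper_force: 0.0
```

```bash
python3 - <<'E'
from h import *
s=snap('wrist','w6'); a=cv2.resize(s['image'][120:360,110:430,::-1],(640,480),interpolation=cv2.INTER_CUBIC)
cv2.imwrite('pics/w6b.png',a)
E
```

```text
(no output)
```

View pics/w6b.png

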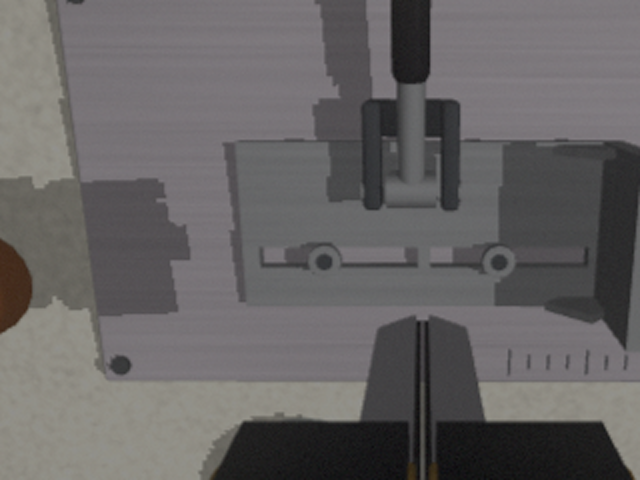

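The lever is down, with its grip at (410,40). After allowing for parallax, the slot ends sit where they did relative to the bolts, so the fence hasn't moved.

```bash
python3 -c "
from workcell import arm
print(arm.hand_in())"
```

```text
the job is handed in; nothing more can be done
None
```

I slid the fence onto the index pin with about 2 N of pressure, pushed the lever down to its stop, let go and handed the job in; the hand-in returned no verdict, and I checked the final pin contact only by camera, not by force.

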